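# Sweep the brass nuts off the sample changer into the parts tray

### The arm

A 6-joint arm with a two-finger parallel gripper is mounted at the origin on the work surface. World frame = base frame: x ahead of the robot, y to its left, z up, the work surface at z = 0. Lengths are in m, angles in degrees, forces in N, time in s.
With the tool pointing down it reaches from about 0.2 to 0.875 m from the base axis. Payload 3.4 kg.
Tool frame: the origin (TCP) lies between the finger pads; the fingertips stand 25 mm ahead of it and the grasp point (between the pads) lies 6 mm ahead of it; z points along the fingers, y is the direction in which the jaws open and shut (so a half turn about z gives the same grasp; the last joint's range is limited). The gripper opens to 94 mm and grips with 3 to 60 N. Pads are 16 mm wide; open, the fingers measure 119 mm over their backs; the gripper's body (75 mm by 177 mm) begins 78 mm behind the grasp point.
Start: joints at [63.999, 15.808, 86.224, -0, 77.962, -6.933], TCP at [0.188, 0.543, 0.23] pointing down, gripper open.
Joint ranges: [-165.64, 165.64], [-43.16, 119.46], [12.63, 154.43], [-67.54, 247.53], [6.08, 155.33], [-154.97, 154.97]. Speed limits (degrees/s): [147.25, 147.25, 180, 180, 180, 180].

### API

Orientations are given as [roll, pitch, yaw] about the fixed x, y, z axes, in that order (R = Rz(yaw) Ry(pitch) Rx(roll)).
In Python, from cell import bot, read_camera gives the robot as it stands.
- The arm moves only by the tool play_rows, never from a script. Its argument "deltas" is a list of rows, each an object of numbers: "x", "y", "z": the shift along the tool's x, y, z as a fraction of full scale; "wx", "wy", "wz": the turn, a rotation vector about the tool's x, y, z as a fraction of full scale; "hand": the opening, from 0 (shut) to 1 (fully open). A call has 1 to 5 rows; each row is the pose to reach, as a shift and turn from the pose commanded when the call began, along the tool's axes at that moment; what a row does not reach only later rows make up. Full scale, the value 1, is 1 m for a shift and 60 degrees for a turn. A row lasts 1/12 s, in which the tool goes at most 41.7 mm and 7.16 degrees, less where a joint would pass 70% of its speed; a pose out of reach is approached as far as the arm can. A call with a number of a shift or a turn outside -1 to 1 is refused whole. A call with a gripper value outside its range is refused whole. The fingers move at their own pace and stop on an object; "grip_force" is the grip in N (left out, the last holds). Time passes only in rows, so rows that repeat a pose let the fingers close. It gives the time, the measured TCP pose, the force and the opening at its end, in the units of the state.
- bot.state(): the state, without advancing time (a new reading comes with each control period).
- read_camera(name): name is "scene" or "top" or "wrist"; returns a dict with "image" (420x560x3 uint8, red, green, blue), "fx", "fy", "cx", "cy" (pixels), "R" (3x3) and "t" (3): a world point X has camera coordinates R X + t; the wrist camera has in their place "mount" (4x4, takes a point from camera to tool coordinates, whose origin is the TCP and whose axes are the flange's). Camera axes: x right, y down, z forward; pixel columns grow to the right and rows downward; lengths in m; the calibration is good to about 2 mm. A picture is of the moment at which its call begins: read the wrist's pose just before it. There is no depth.
- bot.finish_job(): hands the job in, once; it reports no verdict.
The state is a dict: "time_s": time; "joints": joint angles; "dq": joint speeds; "joint_torque": joint torques, N m; "tcp_pos": TCP position; "orientation": TCP orientation; "wrist_force": force on the tool from outside, world axes, zero at the start; "moment": the same for the moment, N m; "gripper_width": finger opening in m.
Only numpy, scipy, OpenCV 4.12 (cv2) and the standard library are available. Lean on these libraries where they do the work, as an engineer would, in place of code of your own. Each camera call takes 0.05 s, during which the arm holds its last target. There are 200 camera calls.

### The job

Four brass gas-line nuts were left on the white shelf in front of the sample changer's carousel. Sweep them along the shelf with the fingertips and over its side edge, so that all four drop into the blue parts tray standing against it; push them only, never pick one up. Leave the two spinners, the vial and the spanner on the shelf standing or lying where they are, and finish clear of everything.

Things in the scene. Friction and masses are not known exactly. Their poses are not given: they have to be found in the camera images.
- changer: Bench-top sample changer, fixed: white plinth 640 mm deep (its x), 380 mm wide (its y), 50 mm high, its flat front part being the shelf. Origin on the bench under the shelf's middle; x away from the robot, y along the shelf, z up. Front edge at x = -120 mm; side edges, square and without rim, at y = 190 and -190 mm. Shelf free of the machine from x = -120 to 165 mm
- shelf_middle (a point): Point on the shelf's top surface straight above the changer's origin, 50 mm above the bench; same axes. The changer's fixed white carousel drum, 150 mm in radius, stands behind the shelf with its axis at x = 320, y = 0, its top 130 mm above the bench; white spinners with coloured caps in some of its places reach 190 mm, the lift column and head behind it 245 mm
- parts_tray: Blue open plastic parts tray, fixed, empty: 240 mm (its x) by 140 mm (its y), rim 38 mm high, walls and floor 4 to 5 mm. Stands on the bench at one side of the plinth, its long wall 2 mm from the plinth's side edge, rim 12 mm below the shelf's top. Origin at the middle of its underside; axes parallel to the changer's, x offset up to 15 mm
- discard_tray: Red open tray of the same size at the opposite side of the plinth, for broken tubes and used caps; fixed. Origin at the middle of its underside. Blue and red may be on either side
- spinner1: White plastic sample spinner, empty, standing loose on the shelf: 28 mm in diameter, 42 mm tall, 22 g; origin at the middle of its foot
- spinner2: A second spinner like it, standing loose on the shelf; origin at the middle of its foot
- vial: Amber glass vial with white screw cap, standing loose on the shelf: 27 mm in diameter, 58 mm tall, 24 g; origin at the middle of its foot. Spinners and vial stand in one row along the middle of the shelf (within 8 mm of the changer's x = 0), in any order, the nuts on both sides of the row
- spanner: Steel spanner, 150 mm long, lying loose on the shelf between the nuts and the drum, along the changer's y; 8 mm high, at most 38 mm wide. Origin at about its middle, on its underside
- nut1_middle (a point): Loose brass compression nut, 34 g, lying on the shelf in front of the row of spinners and vial: a hexagon 22 mm across flats, 12 mm high, with a round collar 18 mm in diameter on top, 17 mm tall in all. The point is its middle, 8.5 mm above its underside. It slides when pushed low on its side and drops off once its middle has passed the shelf's edge
- nut2_middle (a point): Loose brass compression nut, 34 g, lying on the shelf in front of the row of spinners and vial: a hexagon 22 mm across flats, 12 mm high, with a round collar 18 mm in diameter on top, 17 mm tall in all. The point is its middle, 8.5 mm above its underside. It slides when pushed low on its side and drops off once its middle has passed the shelf's edge
- nut3_middle (a point): Loose brass compression nut, 34 g, lying on the shelf behind the row of spinners and vial: a hexagon 22 mm across flats, 12 mm high, with a round collar 18 mm in diameter on top, 17 mm tall in all. The point is its middle, 8.5 mm above its underside. It slides when pushed low on its side and drops off once its middle has passed the shelf's edge
- nut4_middle (a point): Loose brass compression nut, 34 g, lying on the shelf behind the row of spinners and vial: a hexagon 22 mm across flats, 12 mm high, with a round collar 18 mm in diameter on top, 17 mm tall in all. The point is its middle, 8.5 mm above its underside. It slides when pushed low on its side and drops off once its middle has passed the shelf's edge
Things that resemble listed ones, but are neither listed nor needed, are in the scene too. Leave any turquoise look-alike of the part that bears nut2_middle alone.

How it is judged (in metres and radians):
At the end, for the whole second after the job is handed in: The middle of each nut is inside the blue tray's walls and under 36 mm above its underside, and the nuts lie still (under 0.03 m/s); the spinners and vial are upright (0.2 rad) and within 15 mm of where they were, the spanner within 20 mm (x of nut1_middle in the frame of parts_tray between -0.118 and 0.118 m and y of nut1_middle in the frame of parts_tray between -0.068 and 0.068 m and z of nut1_middle in the frame of parts_tray between 0 and 0.036 m and linear speed of each of nut1, nut2, nut3, nut4 below 0.03 m/s and x of nut2_middle in the frame of parts_tray between -0.118 and 0.118 m and y of nut2_middle in the frame of parts_tray between -0.068 and 0.068 m and z of nut2_middle in the frame of parts_tray between 0 and 0.036 m and x of nut3_middle in the frame of parts_tray between -0.118 and 0.118 m and y of nut3_middle in the frame of parts_tray between -0.068 and 0.068 m and z of nut3_middle in the frame of parts_tray between 0 and 0.036 m and x of nut4_middle in the frame of parts_tray between -0.118 and 0.118 m and y of nut4_middle in the frame of parts_tray between -0.068 and 0.068 m and z of nut4_middle in the frame of parts_tray between 0 and 0.036 m and distance of each of spinner1, spinner2, vial from where it was at the start of the episode below 0.015 m and angle between each of spinner1, spinner2, vial's own z axis and vertical below 0.2 rad and distance of spanner from where it was at the start of the episode below 0.02 m); the robot touches nothing.
It fails at once if a nut is picked up (its middle more than 26 mm above the shelf; 8.5 mm as it lies) (z of any of nut1_middle, nut2_middle, nut3_middle, nut4_middle in the frame of changer above 0.076 m).
It fails at once if a spinner is shifted by more than 15 mm or tipped (distance of spinner1 from where it was at the start of the episode above 0.015 m or angle between spinner1's own z axis and vertical above 0.2 rad).
It fails at once if the other spinner is shifted by more than 15 mm or tipped (distance of spinner2 from where it was at the start of the episode above 0.015 m or angle between spinner2's own z axis and vertical above 0.2 rad).
It fails at once if the vial is shifted by more than 15 mm or tipped (distance of vial from where it was at the start of the episode above 0.015 m or angle between vial's own z axis and vertical above 0.2 rad).
It fails at once if the spanner is shifted by more than 20 mm (distance of spanner from where it was at the start of the episode above 0.02 m).
It also fails if it takes over 64 s, if anything falls off the work surface, if the arm or the gripper's body presses on something with over 40 N, if the wrist force passes 120 N, or if a joint passes its speed limit or range.

## Working session

There is one attempt and no reset: what is moved stays moved. The work goes in short steps, Python scripts to look and compute and a tool call to move; the robot and the scene stay as the last step left them, time stands still between calls to the robot, and variables do not carry over. Pictures are saved under pics/ and viewed, about 8 in all and at most 12, crops included, and the job is handed in when it is done.

Besides the shell and the picture viewer there is one more tool, called after "Emit:" by a JSON object that holds its "fn" and its "kwargs", one argument or row to a line. play_rows: Moves the arm, as the interface text tells. Its arguments: {"type":"object","properties":{"deltas":{"type":"array","items":{"type":"object","properties":{"x":{"type":"number","minimum":-1,"maximum":1},"y":{"type":"number","minimum":-1,"maximum":1},"z":{"type":"number","minimum":-1,"maximum":1},"wx":{"type":"number","minimum":-1,"maximum":1},"wy":{"type":"number","minimum":-1,"maximum":1},"wz":{"type":"number","minimum":-1,"maximum":1},"hand":{"type":"number"}}}},"grip_force":{"type":"number"}},"required":["deltas"]}

```bash
mkdir -p pics; python3 - <<'E'
from cell import bot, read_camera
import cv2,numpy as np,pickle
s=bot.state();print({k:s[k] for k in('time_s','tcp_pos','orientation','gripper_width','wrist_force')})
d={}
for n in('scene','top','wrist'):
    c=read_camera(n);d[n]=c;cv2.imwrite(f'pics/{n}0.png',c['image'][:,:,::-1])
    print(n,c['fx'],c['cx'],c['cy'],*( [np.round(c['R'],3).tolist(),np.round(c['t'],3)] if 'R' in c else [np.round(c['mount'],3).tolist()]))
pickle.dump(d,open('c0.pkl','wb'))
im=cv2.resize(d['top']['image'],(784,588),interpolation=cv2.INTER_CUBIC);cv2.imwrite('pics/top0b.png',im[:,:,::-1])
E
```

```text
{'time_s': 0.0, 'tcp_pos': array([0.18766475, 0.54294858, 0.22963992]), 'orientation': array([-1.79899071e+02, -9.26746087e-03,  1.60928733e+02]), 'gripper_width': 0.09405635815848529, 'wrist_force': array([ 0.37187656, -1.01281827, -1.24125625])}
scene 471.0463254850744 281.61825720830075 206.6171300797836 [[0.551, 0.834, 0.009], [0.64, -0.416, -0.646], [-0.535, 0.362, -0.763]] [-0.295 -0.29   1.176]
top 449.9435161403371 285.24462895376803 203.8839156728833 [[-0.044, -0.999, -0.0], [-0.978, 0.043, -0.206], [0.206, -0.009, -0.979]] [0.047 0.509 0.934]
wrist 293.19035386949395 278.76036131334774 208.74876598807188 [[0.0, -0.969, -0.247, 0.072], [1.0, 0.001, -0.001, -0.0], [0.001, -0.247, 0.969, -0.153], [0.0, 0.0, 0.0, 1.0]]
```

View pics/top0b.png

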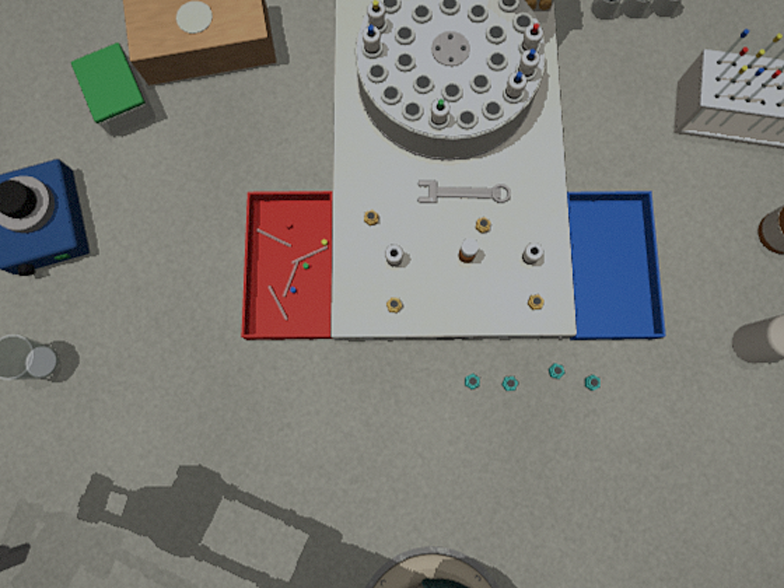

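View pics/scene0.png

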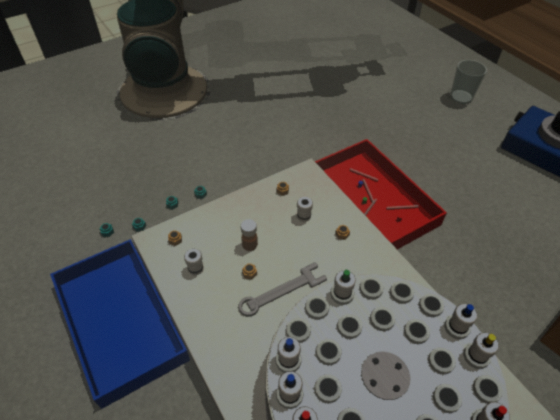

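The pictures show:
- **Top view (1.4x pixels):** brass nuts at (372,217), (484,225), (395,305) and (536,302). Spinners are at (395,255) and (534,253), the vial at (468,250) and the spanner at (463,191). The blue tray is on the right (-y).
- **Scene view:** the same nuts at (343,231), (249,271), (282,188) and (175,237).
- **Possible mix-ups:** turquoise nuts on the bench, top (473,381), (510,383), (557,371) and (593,382). These are to be left alone. The brass ones on the shelf are the ones I want.

```bash
cat > h.py <<'E'
import cv2,numpy as np,pickle
def ray(c,p):
    R=np.array(c['R']);t=np.array(c['t'])
    return -R.T@t, R.T@np.array([(p[0]-c['cx'])/c['fx'],(p[1]-c['cy'])/c['fy'],1])
def plane(c,p,z):
    o,d=ray(c,p);return o+d*(z-o[2])/d[2]
def tri(c1,p1,c2,p2):
    A=[];b=[]
    for c,p in((c1,p1),(c2,p2)):
        o,d=ray(c,p);d=d/np.linalg.norm(d);M=np.eye(3)-np.outer(d,d);A.append(M);b.append(M@o)
    x=np.linalg.lstsq(np.vstack(A),np.hstack(b),rcond=None);return x[0],np.sqrt(x[1])
def proj(c,X):
    q=np.array(c['R'])@X+np.array(c['t']);return [c['fx']*q[0]/q[2]+c['cx'],c['fy']*q[1]/q[2]+c['cy']]
def blobs(im,box,lo=(8,90,60),hi=(30,255,255),amin=15):
    h=cv2.cvtColor(im,cv2.COLOR_RGB2HSV);m=cv2.inRange(h,lo,hi)
    m=cv2.morphologyEx(m,cv2.MORPH_CLOSE,np.ones((5,5)))
    n,_,st,ce=cv2.connectedComponentsWithStats(m)
    return [(ce[i].round(1).tolist(),int(st[i,4])) for i in range(1,n) if st[i,4]>=amin and box[0]<ce[i][0]<box[2] and box[1]<ce[i][1]<box[3]]
E
python3 - <<'E'
from h import *
d=pickle.load(open('c0.pkl','rb'));T,S=d['top'],d['scene']
bt=blobs(T['image'],(235,140,412,245));bs=blobs(S['image'],(130,160,370,300))
print(bt);print(bs)
nt=[(266,155),(346,161),(282,218),(383,215.5)];ns=[(343,231),(249,271),(282,188),(175,237)]
f=lambda b,p:min((x[0] for x in b),key=lambda q:np.hypot(q[0]-p[0],q[1]-p[1]))
for a,b in zip(nt,ns):
    print(tri(T,f(bt,a),S,f(bs,b)),plane(T,f(bt,a),.0585)[:2],plane(S,f(bs,b),.0585)[:2])
print('plinth front corners z.05 / trays rim .038')
for n,p,z in[('fl',(333,336),.05),('fr',(575,334),.05),('blue fr',(663,337),.038),('blue br',(652,193),.038),('blue bl',(569,193),.038),('red fl',(243,338),.038),('drumside L',(334,160),.05),('R',(569,193),.05)]:
    print(n,plane(T,np.array(p)/1.4,z).round(4))
for n,p,z in[('S front corner',(134,239),.05),('S far corner',(314,160),.05)]:print(n,plane(S,p,z).round(4))
# foot guesses
crop=cv2.resize(T['image'][125:245,235:415],(800,533),interpolation=cv2.INTER_CUBIC);cv2.imwrite('pics/crop1.png',crop[:,:,::-1])
E
```

```text
[([264.6, 155.2], 82), ([344.6, 160.4], 84), ([332.3, 183.3], 34), ([382.1, 215.5], 90), ([281.1, 217.6], 87)]
[([282.4, 187.5], 108), ([365.2, 199.0], 18), ([342.3, 231.3], 133), ([174.3, 236.8], 124), ([249.7, 239.3], 43), ([249.2, 270.7], 157)]
(array([0.62297841, 0.06689621, 0.05783077]), array([0.00110372])) [0.62231096 0.06621441] [0.62365553 0.06725937]
(array([ 0.60320285, -0.11067976,  0.05725966]), array([0.00119646])) [ 0.60244012 -0.11124779] [ 0.60428909 -0.11028479]
(array([0.47989194, 0.03606923, 0.05842061]), array([0.00120551])) [0.47945641 0.03532419] [0.48030364 0.03681143]
(array([ 0.4747001 , -0.18330791,  0.058366  ]), array([0.0005898])) [ 0.47452303 -0.18366982] [ 0.47501071 -0.18296315]
plinth front corners z.05 / trays rim .038
fl [0.4359 0.1308 0.05  ]
fr [ 0.4227 -0.243   0.05  ]
blue fr [ 0.4134 -0.3834  0.038 ]
blue br [ 0.6505 -0.3961  0.038 ]
blue bl [ 0.6564 -0.2601  0.038 ]
red fl [0.4405 0.2727 0.038 ]
drumside L [0.7259 0.1229 0.05  ]
R [ 0.6522 -0.2565  0.05  ]
S front corner [ 0.4348 -0.2419  0.05  ]
S far corner [0.4458 0.1361 0.05  ]
```

View pics/crop1.png

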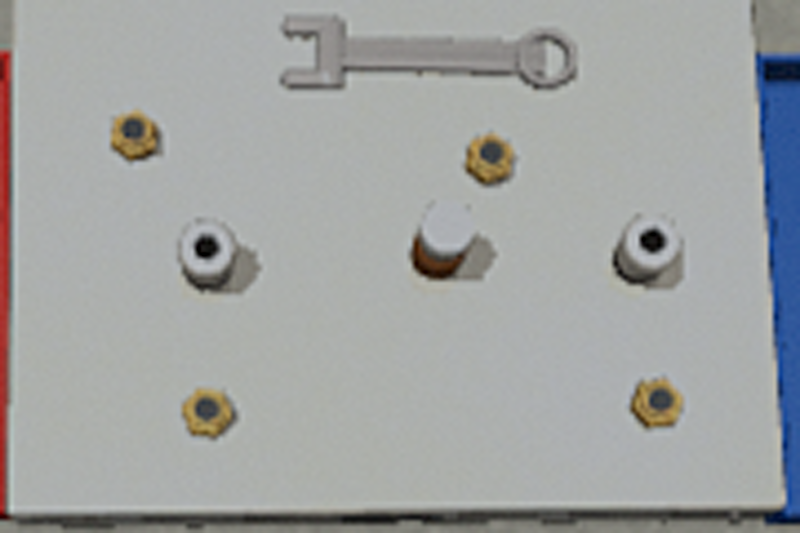

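The crop confirms four brass nuts on the shelf, at crop (134,136), (490,160), (208,412) and (657,402). Their triangulated height is 57-58 mm, against 58.5 mm expected. Next I'll measure the obstacles, the shelf yaw and the tray. That is 3 pictures viewed so far.

```bash
python3 - <<'E'
from h import *
d=pickle.load(open('c0.pkl','rb'));T,S=d['top'],d['scene']
k=800/180
P=lambda n,p,z:print(n,plane(T,(p[0]/k+235,p[1]/k+125),z)[:2].round(4))
P('spinL',(207,249),.092);P('vial',(447,228),.108);P('spinR',(651,244),.092)
for n,a,b in[('spinL',(207,249),(304.5,201)),('vial',(447,228),(249,226)),('spinR',(651,244),(193.5,254))]:print(n,tri(T,(a[0]/k+235,a[1]/k+125),S,b))
for n,p in[('spanner front L',(310,89)),('sp end L',(281,50)),('sp end R',(577,58)),('sp ring front',(548,88))]:P(n,p,.054)
for n,p in[('edgeR back',(749,0)),('edgeR front',(785,508)),('edgeL back',(13,0)),('edgeL front',(11,513)),]:P(n,p,.05)
print('drum spinner top',plane(T,np.array((440,104))/1.4,.19))
E
```

```text
spinL [0.5523 0.031 ]
vial [ 0.5534 -0.0824]
spinR [ 0.5455 -0.1815]
spinL (array([0.55307729, 0.03239706, 0.09252685]), array([0.00236002]))
vial (array([ 0.5553768 , -0.08129214,  0.10382845]), array([0.00267022]))
spinR (array([ 0.54661448, -0.17976122,  0.09098958]), array([0.00304225]))
spanner front L [ 0.6438 -0.0248]
sp end L [ 0.6653 -0.0112]
sp end R [ 0.6544 -0.1613]
sp ring front [ 0.6391 -0.1453]
edgeR back [ 0.6833 -0.2529]
edgeR front [ 0.421  -0.2448]
edgeL back [0.6999 0.1249]
edgeL front [0.435  0.1317]
drum spinner top [ 0.74424278 -0.04348091  0.19      ]
```

Emit:
{"fn": "play_rows", "kwargs": {
  "deltas": [
    {"x": -0.13, "y": -0.147, "z": 0.01, "wz": 0.58, "hand": 0.11},
    {"x": -0.13, "y": -0.147, "z": 0.01, "wz": 0.58, "hand": 0.11},
    {"x": -0.13, "y": -0.147, "z": 0.01, "wz": 0.58, "hand": 0.11},
    {"x": -0.13, "y": -0.147, "z": 0.01, "wz": 0.58, "hand": 0.11},
    {"x": -0.13, "y": -0.147, "z": 0.01, "wz": 0.58, "hand": 0.11}
  ]
}}

```text
validation failed for argument at $.de...
```

```bash
cat > go.py <<'E'
import sys,numpy as np
from cell import bot
from scipy.spatial.transform import Rotation as Ro
s=bot.state();R=Ro.from_euler('xyz',s['orientation'],degrees=True)
x,y,z,yaw=map(float,sys.argv[1:5])
d=R.inv().apply(np.array([x,y,z])-s['tcp_pos']);w=(R.inv()*Ro.from_euler('xyz',[180,0,yaw],degrees=True)).as_rotvec(degrees=True)/60
print('t',s['time_s'],'tcp',s['tcp_pos'].round(4),'rpy',s['orientation'].round(2),'w',round(s['gripper_width'],4),'F',s['wrist_force'].round(1),'\ndelta',d.round(4),'turn',w.round(4),'dist',np.linalg.norm(d).round(3))
E
python3 go.py .4757 -.150 .2 88.2
```

```text
t 0.15 tcp [0.1877 0.5431 0.2298] rpy [-1.7993e+02 -1.0000e-02  1.6093e+02] w 0.094 F [ 0.6 -0.8  0.2] 
delta [-0.4986 -0.561   0.0305] turn [-1.2000e-03  6.0000e-04  1.2122e+00] dist 0.751
```

The move was refused on argument validation, with the message cut short. I'll retry with every field given.

Emit:
{"fn": "play_rows", "kwargs": {
  "deltas": [
    {"x": -0.13, "y": -0.147, "z": 0.01, "wx": 0, "wy": 0, "wz": 0.58, "hand": 0.11},
    {"x": -0.13, "y": -0.147, "z": 0.01, "wx": 0, "wy": 0, "wz": 0.58, "hand": 0.11},
    {"x": -0.13, "y": -0.147, "z": 0.01, "wx": 0, "wy": 0, "wz": 0.58, "hand": 0.11},
    {"x": -0.13, "y": -0.147, "z": 0.01, "wx": 0, "wy": 0, "wz": 0.58, "hand": 0.11},
    {"x": -0.13, "y": -0.147, "z": 0.01, "wx": 0, "wy": 0, "wz": 0.58, "hand": 0.11}
  ]
}}

```text
time_s: 0.57
tcp_pos: [0.2627, 0.3589, 0.22]
orientation: [-179.9, 0.1, 125.8]
wrist_force: [0.3, 0.1, 0.4]
gripper_width: 0.064
```

Emit:
{"fn": "play_rows", "kwargs": {
  "deltas": [
    {"x": -0.19, "y": -0.046, "z": 0.0, "wx": 0, "wy": 0, "wz": 0.59, "hand": 0.11},
    {"x": -0.19, "y": -0.046, "z": 0.0, "wx": 0, "wy": 0, "wz": 0.59, "hand": 0.11},
    {"x": -0.19, "y": -0.046, "z": 0.0, "wx": 0, "wy": 0, "wz": 0.59, "hand": 0.11},
    {"x": -0.19, "y": -0.046, "z": 0.0, "wx": 0, "wy": 0, "wz": 0.59, "hand": 0.11},
    {"x": -0.19, "y": -0.046, "z": 0.0, "wx": 0, "wy": 0, "wz": 0.59, "hand": 0.11}
  ]
}}

```text
time_s: 0.98
tcp_pos: [0.3379, 0.1786, 0.2205]
orientation: [180.0, 0.1, 90.3]
wrist_force: [-0.4, 0.0, -0.6]
gripper_width: 0.0309
```

```bash
python3 go.py .4757 -.150 .2 88.2
```

```text
t 0.9833 tcp [0.3379 0.1786 0.2205] rpy [1.7997e+02 6.0000e-02 9.0320e+01] w 0.0309 F [-0.4  0.  -0.6] 
delta [-0.3294  0.1359  0.0209] turn [0.0005 0.001  0.0354] dist 0.357
```

Emit:
{"fn": "play_rows", "kwargs": {
  "deltas": [
    {"x": -0.165, "y": 0.068, "z": 0.01, "wx": 0, "wy": 0, "wz": 0.035, "hand": 0.11},
    {"x": -0.165, "y": 0.068, "z": 0.01, "wx": 0, "wy": 0, "wz": 0.035, "hand": 0.11},
    {"x": -0.165, "y": 0.068, "z": 0.01, "wx": 0, "wy": 0, "wz": 0.035, "hand": 0.11},
    {"x": -0.165, "y": 0.068, "z": 0.01, "wx": 0, "wy": 0, "wz": 0.035, "hand": 0.11},
    {"x": -0.165, "y": 0.068, "z": 0.01, "wx": 0, "wy": 0, "wz": 0.035, "hand": 0.11}
  ]
}}

```text
time_s: 1.4
tcp_pos: [0.4097, 0.0125, 0.2102]
orientation: [179.9, 0.2, 88.4]
wrist_force: [0.3, 0.7, -0.0]
gripper_width: 0.0103
```

Emit:
{"fn": "play_rows", "kwargs": {
  "deltas": [
    {"x": -0.163, "y": 0.067, "z": 0.01, "wx": 0, "wy": 0, "wz": 0, "hand": 0.11},
    {"x": -0.163, "y": 0.067, "z": 0.01, "wx": 0, "wy": 0, "wz": 0, "hand": 0.11},
    {"x": -0.163, "y": 0.067, "z": 0.01, "wx": 0, "wy": 0, "wz": 0, "hand": 0.11},
    {"x": -0.163, "y": 0.067, "z": 0.01, "wx": 0, "wy": 0, "wz": 0, "hand": 0.11},
    {"x": -0.163, "y": 0.067, "z": 0.01, "wx": 0, "wy": 0, "wz": 0, "hand": 0.11}
  ]
}}

```text
time_s: 1.82
tcp_pos: [0.473, -0.1529, 0.1999]
orientation: [179.9, 0.2, 88.4]
wrist_force: [0.2, 0.2, 0.3]
gripper_width: 0.0104
```

```bash
python3 go.py .4757 -.150 .079 88.2; python3 - <<'E'
from cell import read_camera
import cv2
c=read_camera('wrist');cv2.imwrite('pics/w1.png',c['image'][:,:,::-1])
E
```

```text
t 1.8167 tcp [ 0.473  -0.1529  0.1999] rpy [179.91   0.19  88.41] w 0.0104 F [0.2 0.2 0.3] 
delta [0.0034 0.0024 0.1208] turn [0.0016 0.0031 0.0036] dist 0.121
```

View pics/w1.png

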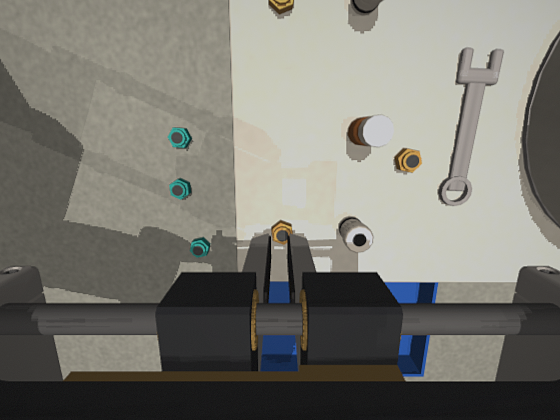

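The wrist view shows nut2 at (282,231), almost in line with the fingers, nut1 at (281,5) and nut4 at (409,160). The right spinner is at (355,235). I'll check nut2 and nut4 from this second camera position.

```bash
cat > wr.py <<'E'
from cell import bot,read_camera
from h import *
from scipy.spatial.transform import Rotation as Ro
def wrist():
    s=bot.state();c=dict(read_camera('wrist'));M=np.array(c['mount']);Rt=Ro.from_euler('xyz',s['orientation'],degrees=True).as_matrix()
    Rw=Rt@M[:3,:3];o=Rt@M[:3,3]+s['tcp_pos'];c['R']=Rw.T;c['t']=-Rw.T@o;return c
E
python3 - <<'E'
from wr import *
c=wrist()
for b in blobs(c['image'],(235,-1,520,270),amin=60):print(b,plane(c,b[0],.0585).round(4))
for n,p,z in[('spinR top',(360,240),.092),('spanner ring front',(440,190),.054),('vial cap',(376,130),.108)]:print(n,plane(c,p,z).round(4))
E
```

```text
([281.1, 5.0], 258) [0.4788 0.029  0.0585]
([356.3, 131.2], 206) [ 0.5489 -0.0801  0.0585]
([406.9, 159.7], 377) [ 0.6002 -0.1089  0.0585]
([281.1, 231.0], 257) [ 0.4734 -0.18    0.0585]
spinR top [ 0.5476 -0.1796  0.092 ]
spanner ring front [ 0.6389 -0.1414  0.054 ]
vial cap [ 0.5521 -0.0796  0.108 ]
```

Emit:
{"fn": "play_rows", "kwargs": {
  "deltas": [
    {"x": 0.006, "y": 0.001, "z": 0.04, "wx": 0, "wy": 0, "wz": 0, "hand": 0.11},
    {"x": 0.006, "y": 0.001, "z": 0.075, "wx": 0, "wy": 0, "wz": 0, "hand": 0.11},
    {"x": 0.006, "y": 0.001, "z": 0.1, "wx": 0, "wy": 0, "wz": 0, "hand": 0.11},
    {"x": 0.006, "y": 0.001, "z": 0.115, "wx": 0, "wy": 0, "wz": 0, "hand": 0.11},
    {"x": 0.006, "y": 0.001, "z": 0.12, "wx": 0, "wy": 0, "wz": 0, "hand": 0.11}
  ]
}}

```text
time_s: 2.33
tcp_pos: [0.469, -0.1382, 0.0781]
orientation: [-179.7, -0.2, 88.7]
wrist_force: [0.3, 0.6, -0.5]
gripper_width: 0.0105
```

Emit:
{"fn": "play_rows", "kwargs": {
  "deltas": [
    {"x": -0.005, "y": 0, "z": 0.0, "wx": 0, "wy": 0, "wz": 0, "hand": 0.11},
    {"x": -0.013, "y": 0, "z": 0.0, "wx": 0, "wy": 0, "wz": 0, "hand": 0.11},
    {"x": -0.022, "y": 0, "z": 0.0, "wx": 0, "wy": 0, "wz": 0, "hand": 0.11},
    {"x": -0.032, "y": 0, "z": 0.0, "wx": 0, "wy": 0, "wz": 0, "hand": 0.11},
    {"x": -0.042, "y": 0, "z": 0.0, "wx": 0, "wy": 0, "wz": 0, "hand": 0.11}
  ]
}}

```text
time_s: 2.75
tcp_pos: [0.4717, -0.1846, 0.0816]
orientation: [179.9, 0.1, 88.6]
wrist_force: [-0.2, -0.1, 0.2]
gripper_width: 0.0103
```

```bash
python3 go.py .472 -.265 .079 88.2; python3 - <<'E'
from wr import *
c=wrist();cv2.imwrite('pics/w2.png',c['image'][:,:,::-1])
E
```

```text
t 2.75 tcp [ 0.4717 -0.1846  0.0816] rpy [1.7987e+02 6.0000e-02 8.8620e+01] w 0.0103 F [-0.2 -0.1  0.2] 
delta [-0.0803  0.0023  0.0027] turn [0.0022 0.001  0.007 ] dist 0.08
```

View pics/w2.png

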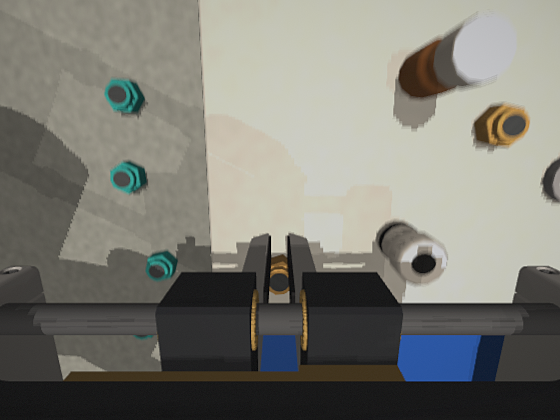

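Nut2 sits centred just ahead of the fingers at (280,275), and the spinner is clear at (420,262). I'll push on over the edge.

Emit:
{"fn": "play_rows", "kwargs": {
  "deltas": [
    {"x": -0.011, "y": 0, "z": 0.001, "wx": 0, "wy": 0, "wz": 0, "hand": 0.11},
    {"x": -0.023, "y": 0, "z": 0.001, "wx": 0, "wy": 0, "wz": 0, "hand": 0.11},
    {"x": -0.035, "y": 0, "z": 0.001, "wx": 0, "wy": 0, "wz": 0, "hand": 0.11},
    {"x": -0.047, "y": 0, "z": 0.001, "wx": 0, "wy": 0, "wz": 0, "hand": 0.11},
    {"x": -0.06, "y": 0, "z": 0.001, "wx": 0, "wy": 0, "wz": 0, "hand": 0.11}
  ]
}}

```text
time_s: 3.22
tcp_pos: [0.4694, -0.2447, 0.0794]
orientation: [-180.0, 0.0, 88.6]
wrist_force: [0.8, -0.4, -1.1]
gripper_width: 0.0104
```

Emit:
{"fn": "play_rows", "kwargs": {
  "deltas": [
    {"x": -0.012, "y": 0, "z": 0, "wx": 0, "wy": 0, "wz": 0, "hand": 0.11},
    {"x": -0.02, "y": 0, "z": 0, "wx": 0, "wy": 0, "wz": 0, "hand": 0.11},
    {"x": -0.02, "y": 0, "z": -0.02, "wx": 0, "wy": 0, "wz": 0, "hand": 0.11},
    {"x": -0.02, "y": 0, "z": -0.06, "wx": 0, "wy": 0, "wz": 0, "hand": 0.11},
    {"x": -0.02, "y": 0, "z": -0.1, "wx": 0, "wy": 0, "wz": 0, "hand": 0.11}
  ]
}}

```text
time_s: 3.63
tcp_pos: [0.4677, -0.2631, 0.179]
orientation: [-179.8, -0.2, 88.6]
wrist_force: [0.5, -0.8, 0.1]
gripper_width: 0.0103
```

```bash
python3 go.py .479 .066 .18 88.2; python3 - <<'E'
from h import *
from cell import read_camera
T=read_camera('top')
for b in blobs(T['image'],(235,130,500,250)):print(b,plane(T,b[0],.0585).round(3),plane(T,b[0],.0135).round(3))
c=T['image'][120:260,170:490];cv2.imwrite('pics/t2.png',cv2.resize(c,(800,350),interpolation=cv2.INTER_CUBIC)[:,:,::-1])
E
```

```text
t 3.6333 tcp [ 0.4677 -0.2631  0.179 ] rpy [-1.7978e+02 -1.6000e-01  8.8600e+01] w 0.0103 F [ 0.5 -0.8  0.1] 
delta [ 3.293e-01  3.200e-03 -1.000e-04] turn [-0.0038 -0.0026  0.0066] dist 0.329
([264.6, 155.2], 82) [0.622 0.066 0.058] [0.637 0.068 0.014]
([344.6, 160.4], 83) [ 0.602 -0.111  0.058] [ 0.616 -0.118  0.014]
([332.5, 183.4], 39) [ 0.551 -0.081  0.058] [ 0.562 -0.086  0.014]
([439.7, 192.4], 15) [ 0.52  -0.314  0.058] [ 0.53  -0.331  0.014]
([281.1, 217.6], 87) [0.479 0.035 0.058] [0.488 0.035 0.014]
([441.4, 212.6], 16) [ 0.475 -0.313  0.058] [ 0.483 -0.329  0.014]
([415.8, 220.0], 78) [ 0.461 -0.256  0.058] [ 0.469 -0.269  0.014]
```

Emit:
{"fn": "play_rows", "kwargs": {
  "deltas": [
    {"x": 0.17, "y": 0.002, "z": 0, "wx": 0, "wy": 0, "wz": 0, "hand": 0.11},
    {"x": 0.17, "y": 0.002, "z": 0, "wx": 0, "wy": 0, "wz": 0, "hand": 0.11},
    {"x": 0.17, "y": 0.002, "z": 0, "wx": 0, "wy": 0, "wz": 0, "hand": 0.11},
    {"x": 0.17, "y": 0.002, "z": 0, "wx": 0, "wy": 0, "wz": 0, "hand": 0.11},
    {"x": 0.17, "y": 0.002, "z": 0, "wx": 0, "wy": 0, "wz": 0, "hand": 0.11}
  ]
}}

```text
time_s: 4.1
tcp_pos: [0.474, -0.0875, 0.1794]
orientation: [-179.9, -0.2, 88.9]
wrist_force: [-0.4, 0.1, 0.5]
gripper_width: 0.0106
```

Emit:
{"fn": "play_rows", "kwargs": {
  "deltas": [
    {"x": 0.16, "y": 0.002, "z": 0, "wx": 0, "wy": 0, "wz": 0, "hand": 0.11},
    {"x": 0.16, "y": 0.002, "z": 0, "wx": 0, "wy": 0, "wz": 0, "hand": 0.11},
    {"x": 0.16, "y": 0.002, "z": 0, "wx": 0, "wy": 0, "wz": 0, "hand": 0.11},
    {"x": 0.16, "y": 0.002, "z": 0, "wx": 0, "wy": 0, "wz": 0, "hand": 0.11},
    {"x": 0.16, "y": 0.002, "z": 0, "wx": 0, "wy": 0, "wz": 0, "hand": 0.11}
  ]
}}

```text
time_s: 4.52
tcp_pos: [0.481, 0.0714, 0.1794]
orientation: [180.0, -0.2, 88.9]
wrist_force: [0.5, -0.6, 0.0]
gripper_width: 0.0104
```

```bash
python3 go.py .479 .066 .079 88.2; python3 - <<'E'
from wr import *
c=wrist()
for b in blobs(c['image'],(200,-1,520,270),amin=60):print(b,plane(c,b[0],.0585).round(4))
E
python3 go.py .479 .066 .079 88.2
```

```text
t 4.5167 tcp [0.481  0.0714 0.1794] rpy [179.97  -0.19  88.93] w 0.0104 F [ 0.5 -0.6  0. ] 
delta [-0.0058 -0.002   0.1004] turn [ 0.0005 -0.0031  0.0122] dist 0.101
([389.0, 128.8], 105) [0.5811 0.1461 0.0585]
([423.4, 212.0], 414) [0.6201 0.0677 0.0585]
([278.9, 243.6], 267) [0.4797 0.0378 0.0585]
t 4.5667 tcp [0.4811 0.0687 0.1793] rpy [ 1.7999e+02 -1.0000e-02  8.8920e+01] w 0.0105 F [ 0.2 -0.9  0.4] 
delta [-0.0027 -0.002   0.1003] turn [ 0.0002 -0.0002  0.0121] dist 0.1
```

View pics/t2.png

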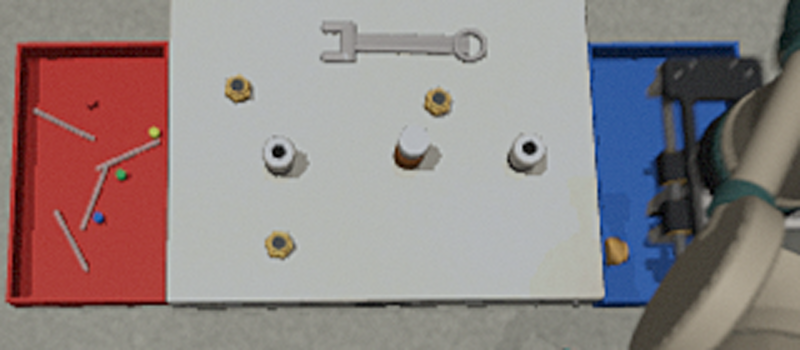

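Nut2 is in the blue tray at (615,250), and everything else is unmoved. Now nut1.

Emit:
{"fn": "play_rows", "kwargs": {
  "deltas": [
    {"x": 0, "y": -0.001, "z": 0.03, "wx": 0, "wy": 0, "wz": 0, "hand": 0.11},
    {"x": 0, "y": -0.001, "z": 0.06, "wx": 0, "wy": 0, "wz": 0, "hand": 0.11},
    {"x": 0, "y": -0.001, "z": 0.085, "wx": 0, "wy": 0, "wz": 0, "hand": 0.11},
    {"x": 0, "y": -0.001, "z": 0.097, "wx": 0, "wy": 0, "wz": 0, "hand": 0.11},
    {"x": 0, "y": -0.001, "z": 0.1, "wx": 0, "wy": 0, "wz": 0, "hand": 0.11}
  ]
}}

```text
time_s: 4.98
tcp_pos: [0.4783, 0.0648, 0.077]
orientation: [-179.7, 0.1, 88.6]
wrist_force: [0.9, 0.0, -0.2]
gripper_width: 0.0105
```

Emit:
{"fn": "play_rows", "kwargs": {
  "deltas": [
    {"x": -0.004, "y": 0, "z": 0, "wx": 0, "wy": 0, "wz": 0, "hand": 0.11},
    {"x": -0.01, "y": 0, "z": 0, "wx": 0, "wy": 0, "wz": 0, "hand": 0.11},
    {"x": -0.018, "y": 0, "z": 0, "wx": 0, "wy": 0, "wz": 0, "hand": 0.11},
    {"x": -0.028, "y": 0, "z": 0, "wx": 0, "wy": 0, "wz": 0, "hand": 0.11},
    {"x": -0.04, "y": 0, "z": 0, "wx": 0, "wy": 0, "wz": 0, "hand": 0.11}
  ]
}}

```text
time_s: 5.4
tcp_pos: [0.4796, 0.0256, 0.0805]
orientation: [179.9, 0.0, 88.6]
wrist_force: [0.0, 1.2, 0.4]
gripper_width: 0.0104
```

Emit:
{"fn": "play_rows", "kwargs": {
  "deltas": [
    {"x": -0.013, "y": 0, "z": 0, "wx": 0, "wy": 0, "wz": 0, "hand": 0.11},
    {"x": -0.026, "y": 0, "z": 0, "wx": 0, "wy": 0, "wz": 0, "hand": 0.11},
    {"x": -0.039, "y": 0, "z": 0, "wx": 0, "wy": 0, "wz": 0, "hand": 0.11},
    {"x": -0.052, "y": 0, "z": 0, "wx": 0, "wy": 0, "wz": 0, "hand": 0.11},
    {"x": -0.065, "y": 0, "z": 0, "wx": 0, "wy": 0, "wz": 0, "hand": 0.11}
  ]
}}

```text
time_s: 5.82
tcp_pos: [0.4777, -0.04, 0.0804]
orientation: [179.9, 0.0, 88.6]
wrist_force: [-0.1, 0.3, 0.0]
gripper_width: 0.0103
```

```bash
python3 go.py .472 -.265 .079 88.2; python3 - <<'E'
from wr import *
c=wrist();b=[x for x in blobs(c['image'],(240,240,310,330),amin=30)];print(b,[plane(c,x[0],.0585).round(3) for x in b])
E
```

```text
t 5.8167 tcp [ 0.4777 -0.04    0.0804] rpy [1.7989e+02 4.0000e-02 8.8610e+01] w 0.0103 F [-0.1  0.3  0. ] 
delta [-0.225  -0.0003  0.0015] turn [0.0019 0.0006 0.0069] dist 0.225
[([279.0, 266.6], 320), ([278.4, 292.1], 86), ([253.8, 320.2], 326), ([303.7, 320.5], 303)] [array([ 0.477, -0.052,  0.058]), array([ 0.476, -0.07 ,  0.058]), array([ 0.459, -0.091,  0.058]), array([ 0.493, -0.092,  0.058])]
```

Nut1 is centred ahead of the fingers (column 279). Continuing.

Emit:
{"fn": "play_rows", "kwargs": {
  "deltas": [
    {"x": -0.013, "y": 0, "z": 0, "wx": 0, "wy": 0, "wz": 0, "hand": 0.11},
    {"x": -0.026, "y": 0, "z": 0, "wx": 0, "wy": 0, "wz": 0, "hand": 0.11},
    {"x": -0.039, "y": 0, "z": 0, "wx": 0, "wy": 0, "wz": 0, "hand": 0.11},
    {"x": -0.052, "y": 0, "z": 0, "wx": 0, "wy": 0, "wz": 0, "hand": 0.11},
    {"x": -0.065, "y": 0, "z": 0, "wx": 0, "wy": 0, "wz": 0, "hand": 0.11}
  ]
}}

```text
time_s: 6.28
tcp_pos: [0.4761, -0.1043, 0.0803]
orientation: [179.9, 0.0, 88.6]
wrist_force: [-0.5, 0.4, 0.1]
gripper_width: 0.0102
```

Emit:
{"fn": "play_rows", "kwargs": {
  "deltas": [
    {"x": -0.013, "y": 0, "z": 0, "wx": 0, "wy": 0, "wz": 0, "hand": 0.11},
    {"x": -0.026, "y": 0, "z": 0, "wx": 0, "wy": 0, "wz": 0, "hand": 0.11},
    {"x": -0.039, "y": 0, "z": 0, "wx": 0, "wy": 0, "wz": 0, "hand": 0.11},
    {"x": -0.052, "y": 0, "z": 0, "wx": 0, "wy": 0, "wz": 0, "hand": 0.11},
    {"x": -0.065, "y": 0, "z": 0, "wx": 0, "wy": 0, "wz": 0, "hand": 0.11}
  ]
}}

```text
time_s: 6.7
tcp_pos: [0.4743, -0.1694, 0.0797]
orientation: [180.0, -0.0, 88.6]
wrist_force: [-0.3, 0.8, 0.8]
gripper_width: 0.0104
```

```bash
python3 go.py .472 -.265 .079 88.2; python3 - <<'E'
from wr import *
c=wrist();b=[x for x in blobs(c['image'],(240,240,310,310),amin=30)];print(b,[plane(c,x[0],.0585).round(3) for x in b])
E
```

```text
t 6.7 tcp [ 0.4743 -0.1694  0.0797] rpy [179.97  -0.    88.62] w 0.0104 F [-0.3  0.8  0.8] 
delta [-0.0956 -0.      0.0007] turn [ 0.0005 -0.0001  0.007 ] dist 0.096
[([278.8, 266.8], 323), ([278.7, 292.2], 81)] [array([ 0.473, -0.181,  0.058]), array([ 0.473, -0.199,  0.058])]
```

Emit:
{"fn": "play_rows", "kwargs": {
  "deltas": [
    {"x": -0.013, "y": 0, "z": 0, "wx": 0, "wy": 0, "wz": 0, "hand": 0.11},
    {"x": -0.026, "y": 0, "z": 0, "wx": 0, "wy": 0, "wz": 0, "hand": 0.11},
    {"x": -0.039, "y": 0, "z": 0, "wx": 0, "wy": 0, "wz": 0, "hand": 0.11},
    {"x": -0.052, "y": 0, "z": 0, "wx": 0, "wy": 0, "wz": 0, "hand": 0.11},
    {"x": -0.065, "y": 0, "z": 0, "wx": 0, "wy": 0, "wz": 0, "hand": 0.11}
  ]
}}

```text
time_s: 7.17
tcp_pos: [0.4727, -0.2346, 0.0794]
orientation: [-180.0, -0.0, 88.6]
wrist_force: [-0.0, 0.6, -0.1]
gripper_width: 0.0102
```

Emit:
{"fn": "play_rows", "kwargs": {
  "deltas": [
    {"x": -0.014, "y": 0, "z": 0, "wx": 0, "wy": 0, "wz": 0, "hand": 0.11},
    {"x": -0.026, "y": 0, "z": 0, "wx": 0, "wy": 0, "wz": 0, "hand": 0.11},
    {"x": -0.026, "y": 0, "z": -0.03, "wx": 0, "wy": 0, "wz": 0, "hand": 0.11},
    {"x": -0.026, "y": 0, "z": -0.07, "wx": 0, "wy": 0, "wz": 0, "hand": 0.11},
    {"x": -0.026, "y": 0, "z": -0.11, "wx": 0, "wy": 0, "wz": 0, "hand": 0.11}
  ]
}}

```text
time_s: 7.58
tcp_pos: [0.4712, -0.2598, 0.1896]
orientation: [-179.8, -0.1, 88.6]
wrist_force: [0.8, -1.3, 0.1]
gripper_width: 0.0101
```

```bash
python3 go.py .605 -.076 .19 84; python3 - <<'E'
from h import *
from cell import read_camera
T=read_camera('top')
for b in blobs(T['image'],(235,130,500,250)):print(b,plane(T,b[0],.0585).round(3),plane(T,b[0],.0135).round(3))
E
```

```text
t 7.5833 tcp [ 0.4712 -0.2598  0.1896] rpy [-1.7984e+02 -1.1000e-01  8.8590e+01] w 0.0101 F [ 0.8 -1.3  0.1] 
delta [ 0.1871  0.1293 -0.0004] turn [-0.0028 -0.0017  0.0764] dist 0.227
([264.6, 155.2], 82) [0.622 0.066 0.058] [0.637 0.068 0.014]
([344.6, 160.4], 83) [ 0.602 -0.111  0.058] [ 0.616 -0.118  0.014]
([332.4, 183.3], 40) [ 0.551 -0.081  0.059] [ 0.563 -0.086  0.014]
([439.3, 189.2], 20) [ 0.528 -0.314  0.058] [ 0.538 -0.331  0.014]
([432.2, 205.4], 16) [ 0.492 -0.295  0.058] [ 0.501 -0.31   0.014]
([441.5, 209.2], 22) [ 0.483 -0.314  0.058] [ 0.491 -0.33   0.014]
([415.8, 220.0], 79) [ 0.461 -0.256  0.058] [ 0.469 -0.269  0.014]
```

Emit:
{"fn": "play_rows", "kwargs": {
  "deltas": [
    {"x": 0.094, "y": 0.065, "z": 0, "wx": 0, "wy": 0, "wz": 0.076, "hand": 0.11},
    {"x": 0.094, "y": 0.065, "z": 0, "wx": 0, "wy": 0, "wz": 0.076, "hand": 0.11},
    {"x": 0.187, "y": 0.129, "z": 0, "wx": 0, "wy": 0, "wz": 0.076, "hand": 0.11},
    {"x": 0.187, "y": 0.129, "z": 0, "wx": 0, "wy": 0, "wz": 0.076, "hand": 0.11},
    {"x": 0.187, "y": 0.129, "z": 0, "wx": 0, "wy": 0, "wz": 0.076, "hand": 0.11}
  ]
}}

```text
time_s: 8.05
tcp_pos: [0.5956, -0.0898, 0.1894]
orientation: [180.0, 0.0, 84.0]
wrist_force: [-0.0, 0.1, 0.1]
gripper_width: 0.0105
```

Emit:
{"fn": "play_rows", "kwargs": {
  "deltas": [
    {"x": 0.012, "y": 0, "z": 0, "wx": 0, "wy": 0, "wz": 0, "hand": 0.11},
    {"x": 0.012, "y": 0, "z": 0, "wx": 0, "wy": 0, "wz": 0, "hand": 0.11},
    {"x": 0.012, "y": 0, "z": 0, "wx": 0, "wy": 0, "wz": 0, "hand": 0.11}
  ]
}}

```text
time_s: 8.3
tcp_pos: [0.5953, -0.0791, 0.189]
orientation: [-179.9, 0.1, 84.2]
wrist_force: [-0.7, 0.1, -0.3]
gripper_width: 0.0103
```

```bash
python3 - <<'E'
from wr import *
c=wrist();cv2.imwrite('pics/w4.png',c['image'][:,:,::-1]);b=[x for x in blobs(c['image'],(200,0,500,310),amin=60)];print(b,[plane(c,x[0],.0585).round(3) for x in b])
T=read_camera('top')
for b in blobs(T['image'],(400,130,500,250)):print(b,plane(T,b[0],.0135).round(3))
E
python3 go.py .605 -.076 .079 84
```

```text
[([294.1, 45.2], 469), ([242.0, 209.1], 251), ([288.2, 232.8], 240)] [array([0.622, 0.065, 0.058]), array([ 0.558, -0.077,  0.058]), array([ 0.601, -0.106,  0.058])]
([440.5, 200.9], 72) [ 0.51  -0.33   0.014]
([415.8, 220.0], 75) [ 0.469 -0.269  0.014]
t 8.4 tcp [ 0.5949 -0.0803  0.1893] rpy [-1.7996e+02  5.0000e-02  8.4010e+01] w 0.0102 F [0.9 0.4 1. ] 
delta [0.0054 0.0097 0.1103] turn [-0.0007  0.0008  0.0002] dist 0.111
```

View pics/w4.png

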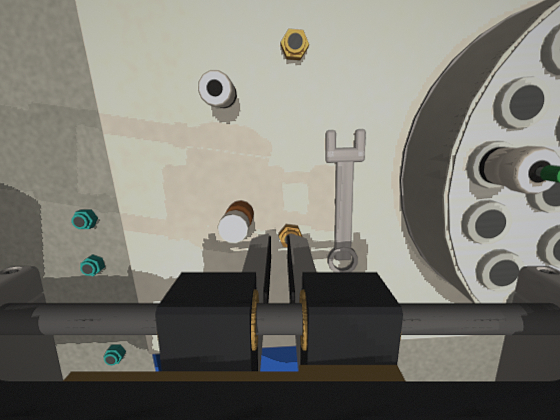

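Nut1 is in the tray at about (0.51, -0.33). In the wrist view nut4 is at (288,233), the vial at (236,222) and the spanner ring at (342,260), so there is a clear lane between them. Descending behind nut4.

Emit:
{"fn": "play_rows", "kwargs": {
  "deltas": [
    {"x": 0.004, "y": 0.009, "z": 0.0, "wx": 0, "wy": 0, "wz": 0, "hand": 0.11},
    {"x": 0.004, "y": 0.009, "z": 0.03, "wx": 0, "wy": 0, "wz": 0, "hand": 0.11},
    {"x": 0.004, "y": 0.009, "z": 0.06, "wx": 0, "wy": 0, "wz": 0, "hand": 0.11},
    {"x": 0.004, "y": 0.009, "z": 0.08, "wx": 0, "wy": 0, "wz": 0, "hand": 0.11},
    {"x": 0.004, "y": 0.009, "z": 0.08, "wx": 0, "wy": 0, "wz": 0, "hand": 0.11}
  ]
}}

```text
time_s: 8.82
tcp_pos: [0.602, -0.0763, 0.1052]
orientation: [-179.5, -0.1, 84.0]
wrist_force: [-0.2, 0.3, -0.1]
gripper_width: 0.0106
```

```bash
python3 - <<'E'
from wr import *
c=wrist();b=[x for x in blobs(c['image'],(200,0,500,310),amin=60)];print(b,[plane(c,x[0],.0585).round(3) for x in b])
E
python3 go.py .6045 -.077 .079 84
```

```text
[([290.0, 16.6], 822), ([217.0, 245.3], 738), ([279.2, 275.9], 347)] [array([0.622, 0.062, 0.058]), array([ 0.555, -0.078,  0.058]), array([ 0.598, -0.107,  0.058])]
t 8.8667 tcp [ 0.6036 -0.0765  0.1075] rpy [-1.7974e+02 -3.0000e-02  8.3970e+01] w 0.0102 F [ 0.2 -0.4  0. ] 
delta [-0.0004  0.001   0.0285] turn [-0.0044 -0.0006 -0.0005] dist 0.029
```

Emit:
{"fn": "play_rows", "kwargs": {
  "deltas": [
    {"x": 0, "y": 0, "z": 0.01, "wx": 0, "wy": 0, "wz": 0, "hand": 0.11},
    {"x": 0, "y": 0, "z": 0.02, "wx": 0, "wy": 0, "wz": 0, "hand": 0.11},
    {"x": 0, "y": 0, "z": 0.027, "wx": 0, "wy": 0, "wz": 0, "hand": 0.11},
    {"x": 0, "y": 0, "z": 0.028, "wx": 0, "wy": 0, "wz": 0, "hand": 0.11}
  ]
}}

```text
time_s: 9.2
tcp_pos: [0.6045, -0.0756, 0.0805]
orientation: [-179.9, -0.0, 84.1]
wrist_force: [0.4, 0.4, 0.4]
gripper_width: 0.0103
```

Emit:
{"fn": "play_rows", "kwargs": {
  "deltas": [
    {"x": -0.004, "y": 0, "z": 0, "wx": 0, "wy": 0, "wz": 0, "hand": 0.11},
    {"x": -0.01, "y": 0, "z": 0, "wx": 0, "wy": 0, "wz": 0, "hand": 0.11},
    {"x": -0.018, "y": 0, "z": 0, "wx": 0, "wy": 0, "wz": 0, "hand": 0.11},
    {"x": -0.028, "y": 0, "z": 0, "wx": 0, "wy": 0, "wz": 0, "hand": 0.11},
    {"x": -0.04, "y": 0, "z": 0, "wx": 0, "wy": 0, "wz": 0, "hand": 0.11}
  ]
}}

```text
time_s: 9.62
tcp_pos: [0.6011, -0.1163, 0.0819]
orientation: [180.0, -0.0, 84.1]
wrist_force: [-0.2, 0.4, 0.1]
gripper_width: 0.0104
```

```bash
python3 - <<'E'
from wr import *
c=wrist();cv2.imwrite('pics/w5.png',c['image'][:,:,::-1]);b=[x for x in blobs(c['image'],(200,0,500,310),amin=60)];print(b,[plane(c,x[0],.0585).round(3) for x in b])
E
python3 go.py .585 -.262 .079 84
```

```text
[([203.2, 199.6], 576), ([278.6, 265.6], 314), ([278.9, 290.7], 75)] [array([ 0.557, -0.079,  0.058]), array([ 0.599, -0.128,  0.058]), array([ 0.597, -0.146,  0.058])]
t 9.6667 tcp [ 0.601  -0.119   0.0819] rpy [1.7994e+02 1.3000e-01 8.4030e+01] w 0.0104 F [ 0.  -0.3  0.5] 
delta [-0.1439 -0.0011  0.0032] turn [0.001  0.0021 0.0004] dist 0.144
```

View pics/w5.png

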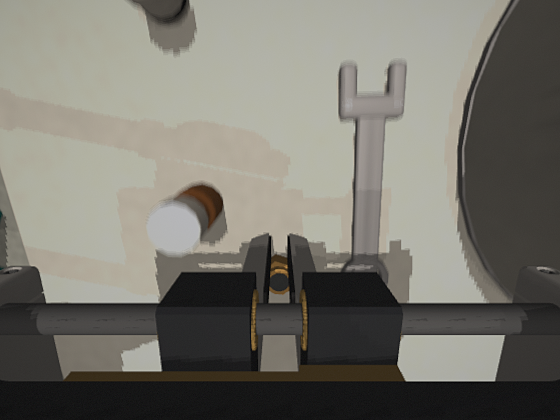

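Nut4 is centred at (280,272), with the vial and spanner untouched. Pushing on.

Emit:
{"fn": "play_rows", "kwargs": {
  "deltas": [
    {"x": -0.011, "y": 0, "z": 0.001, "wx": 0, "wy": 0, "wz": 0, "hand": 0.11},
    {"x": -0.023, "y": 0, "z": 0.002, "wx": 0, "wy": 0, "wz": 0, "hand": 0.11},
    {"x": -0.035, "y": 0, "z": 0.002, "wx": 0, "wy": 0, "wz": 0, "hand": 0.11},
    {"x": -0.047, "y": 0, "z": 0.002, "wx": 0, "wy": 0, "wz": 0, "hand": 0.11},
    {"x": -0.06, "y": 0, "z": 0.002, "wx": 0, "wy": 0, "wz": 0, "hand": 0.11}
  ]
}}

```text
time_s: 10.08
tcp_pos: [0.5945, -0.1764, 0.0794]
orientation: [-180.0, -0.0, 84.1]
wrist_force: [0.5, 0.7, -0.2]
gripper_width: 0.0105
```

Emit:
{"fn": "play_rows", "kwargs": {
  "deltas": [
    {"x": -0.012, "y": 0, "z": 0, "wx": 0, "wy": 0, "wz": 0, "hand": 0.11},
    {"x": -0.025, "y": 0, "z": 0, "wx": 0, "wy": 0, "wz": 0, "hand": 0.11},
    {"x": -0.037, "y": 0, "z": 0, "wx": 0, "wy": 0, "wz": 0, "hand": 0.11},
    {"x": -0.049, "y": 0, "z": 0, "wx": 0, "wy": 0, "wz": 0, "hand": 0.11},
    {"x": -0.062, "y": 0, "z": 0, "wx": 0, "wy": 0, "wz": 0, "hand": 0.11}
  ]
}}

```text
time_s: 10.5
tcp_pos: [0.5882, -0.2379, 0.0794]
orientation: [-180.0, -0.0, 84.1]
wrist_force: [0.7, -0.4, -0.2]
gripper_width: 0.0104
```

Emit:
{"fn": "play_rows", "kwargs": {
  "deltas": [
    {"x": -0.012, "y": 0, "z": 0, "wx": 0, "wy": 0, "wz": 0, "hand": 0.11},
    {"x": -0.024, "y": 0, "z": 0, "wx": 0, "wy": 0, "wz": 0, "hand": 0.11},
    {"x": -0.024, "y": 0, "z": -0.03, "wx": 0, "wy": 0, "wz": 0, "hand": 0.11},
    {"x": -0.024, "y": 0, "z": -0.07, "wx": 0, "wy": 0, "wz": 0, "hand": 0.11},
    {"x": -0.024, "y": 0, "z": -0.11, "wx": 0, "wy": 0, "wz": 0, "hand": 0.11}
  ]
}}

```text
time_s: 10.92
tcp_pos: [0.5848, -0.2612, 0.1893]
orientation: [-179.8, -0.1, 84.0]
wrist_force: [0.6, 0.0, -0.2]
gripper_width: 0.0104
```

```bash
python3 go.py .626 .1 .19 84; python3 - <<'E'
from h import *
from cell import read_camera
T=read_camera('top')
for b in blobs(T['image'],(235,130,500,250)):print(b,plane(T,b[0],.0585).round(3),plane(T,b[0],.0135).round(3))
E
```

```text
t 10.9167 tcp [ 0.5848 -0.2612  0.1893] rpy [-1.7981e+02 -8.0000e-02  8.4040e+01] w 0.0104 F [ 0.6  0.  -0.2] 
delta [ 3.636e-01  3.400e-03 -2.000e-04] turn [-0.0031 -0.0013  0.0006] dist 0.364
([264.7, 155.1], 83) [0.623 0.066 0.058] [0.637 0.068 0.014]
([413.1, 170.5], 82) [ 0.573 -0.261  0.058] [ 0.585 -0.275  0.014]
([332.4, 183.3], 38) [ 0.551 -0.081  0.059] [ 0.563 -0.086  0.014]
([414.1, 219.8], 47) [ 0.462 -0.252  0.058] [ 0.469 -0.265  0.014]
```

Emit:
{"fn": "play_rows", "kwargs": {
  "deltas": [
    {"x": 0.18, "y": 0.002, "z": 0, "wx": 0, "wy": 0, "wz": 0, "hand": 0.11},
    {"x": 0.18, "y": 0.002, "z": 0, "wx": 0, "wy": 0, "wz": 0, "hand": 0.11},
    {"x": 0.18, "y": 0.002, "z": 0, "wx": 0, "wy": 0, "wz": 0, "hand": 0.11},
    {"x": 0.18, "y": 0.002, "z": 0, "wx": 0, "wy": 0, "wz": 0, "hand": 0.11},
    {"x": 0.18, "y": 0.002, "z": 0, "wx": 0, "wy": 0, "wz": 0, "hand": 0.11}
  ]
}}

```text
time_s: 11.38
tcp_pos: [0.6065, -0.0769, 0.1896]
orientation: [-180.0, -0.2, 84.3]
wrist_force: [-0.1, 0.3, -0.5]
gripper_width: 0.0105
```

Emit:
{"fn": "play_rows", "kwargs": {
  "deltas": [
    {"x": 0.18, "y": 0.001, "z": 0, "wx": 0, "wy": 0, "wz": 0, "hand": 0.11},
    {"x": 0.18, "y": 0.001, "z": 0, "wx": 0, "wy": 0, "wz": 0, "hand": 0.11},
    {"x": 0.18, "y": 0.001, "z": 0, "wx": 0, "wy": 0, "wz": 0, "hand": 0.11},
    {"x": 0.18, "y": 0.001, "z": 0, "wx": 0, "wy": 0, "wz": 0, "hand": 0.11},
    {"x": 0.18, "y": 0.001, "z": 0, "wx": 0, "wy": 0, "wz": 0, "hand": 0.11}
  ]
}}

```text
time_s: 11.8
tcp_pos: [0.6265, 0.1018, 0.1893]
orientation: [180.0, -0.2, 84.3]
wrist_force: [1.2, -0.7, 0.3]
gripper_width: 0.0102
```

```bash
python3 - <<'E'
from wr import *
c=wrist();b=[x for x in blobs(c['image'],(200,0,500,310),amin=60)];print(b,[plane(c,x[0],.0585).round(3) for x in b])
T=read_camera('top')
for b in blobs(T['image'],(400,130,500,250)):print(b,plane(T,b[0],.0135).round(3))
E
python3 go.py .6257 .098 .079 84
```

```text
[([250.4, 160.5], 72), ([279.0, 238.2], 263)] [array([0.603, 0.152, 0.058]), array([0.623, 0.07 , 0.058])]
([412.7, 170.5], 77) [ 0.585 -0.274  0.014]
([440.4, 200.9], 73) [ 0.51  -0.33   0.014]
([415.9, 220.0], 77) [ 0.469 -0.269  0.014]
t 11.9 tcp [0.6263 0.0988 0.1892] rpy [1.7999e+02 1.0000e-02 8.4300e+01] w 0.0103 F [ 0.1 -0.3  0.7] 
delta [-0.0009 -0.0006  0.1102] turn [0.0001 0.0002 0.005 ] dist 0.11
```

Three nuts are in the tray. Now the last one, nut3.

Emit:
{"fn": "play_rows", "kwargs": {
  "deltas": [
    {"x": 0.001, "y": 0, "z": 0.03, "wx": 0, "wy": 0, "wz": 0, "hand": 0.11},
    {"x": 0.001, "y": 0, "z": 0.06, "wx": 0, "wy": 0, "wz": 0, "hand": 0.11},
    {"x": 0.001, "y": 0, "z": 0.09, "wx": 0, "wy": 0, "wz": 0, "hand": 0.11},
    {"x": 0.001, "y": 0, "z": 0.106, "wx": 0, "wy": 0, "wz": 0, "hand": 0.11},
    {"x": 0.001, "y": 0, "z": 0.11, "wx": 0, "wy": 0, "wz": 0, "hand": 0.11}
  ]
}}

```text
time_s: 12.32
tcp_pos: [0.6237, 0.0951, 0.0758]
orientation: [-179.6, 0.1, 84.0]
wrist_force: [-0.1, 0.4, 0.6]
gripper_width: 0.0102
```

Emit:
{"fn": "play_rows", "kwargs": {
  "deltas": [
    {"x": -0.004, "y": 0, "z": 0, "wx": 0, "wy": 0, "wz": 0, "hand": 0.11},
    {"x": -0.01, "y": 0, "z": 0, "wx": 0, "wy": 0, "wz": 0, "hand": 0.11},
    {"x": -0.018, "y": 0, "z": 0, "wx": 0, "wy": 0, "wz": 0, "hand": 0.11},
    {"x": -0.028, "y": 0, "z": 0, "wx": 0, "wy": 0, "wz": 0, "hand": 0.11},
    {"x": -0.04, "y": 0, "z": 0, "wx": 0, "wy": 0, "wz": 0, "hand": 0.11}
  ]
}}

```text
time_s: 12.73
tcp_pos: [0.6227, 0.0572, 0.0809]
orientation: [179.8, -0.0, 84.1]
wrist_force: [-0.2, 0.2, 1.3]
gripper_width: 0.0102
```

Emit:
{"fn": "play_rows", "kwargs": {
  "deltas": [
    {"x": -0.012, "y": 0, "z": 0, "wx": 0, "wy": 0, "wz": 0, "hand": 0.11},
    {"x": -0.024, "y": 0, "z": 0, "wx": 0, "wy": 0, "wz": 0, "hand": 0.11},
    {"x": -0.036, "y": 0, "z": 0, "wx": 0, "wy": 0, "wz": 0, "hand": 0.11},
    {"x": -0.048, "y": 0, "z": 0, "wx": 0, "wy": 0, "wz": 0, "hand": 0.11},
    {"x": -0.06, "y": 0, "z": 0, "wx": 0, "wy": 0, "wz": 0, "hand": 0.11}
  ]
}}

```text
time_s: 13.15
tcp_pos: [0.6158, -0.0026, 0.0797]
orientation: [180.0, -0.0, 84.1]
wrist_force: [0.6, 0.2, 1.7]
gripper_width: 0.0106
```

```bash
python3 - <<'E'
from wr import *
c=wrist();b=[x for x in blobs(c['image'],(240,240,310,310),amin=30)];print(b,[plane(c,x[0],.0585).round(3) for x in b])
E
python3 go.py .588 -.262 .079 84
```

```text
[([278.6, 267.0], 318), ([278.8, 292.3], 83)] [array([ 0.614, -0.014,  0.058]), array([ 0.612, -0.032,  0.058])]
t 13.2 tcp [ 0.6156 -0.0049  0.0796] rpy [1.7999e+02 1.1000e-01 8.4020e+01] w 0.0103 F [-0.2 -1.   0.4] 
delta [-0.2586 -0.0006  0.0011] turn [0.0001 0.0019 0.0003] dist 0.259
```

Nut3 is centred and tracking. I'll continue for the remaining 259 mm.

Emit:
{"fn": "play_rows", "kwargs": {
  "deltas": [
    {"x": -0.012, "y": 0, "z": 0, "wx": 0, "wy": 0, "wz": 0, "hand": 0.11},
    {"x": -0.024, "y": 0, "z": 0, "wx": 0, "wy": 0, "wz": 0, "hand": 0.11},
    {"x": -0.036, "y": 0, "z": 0, "wx": 0, "wy": 0, "wz": 0, "hand": 0.11},
    {"x": -0.048, "y": 0, "z": 0, "wx": 0, "wy": 0, "wz": 0, "hand": 0.11},
    {"x": -0.06, "y": 0, "z": 0, "wx": 0, "wy": 0, "wz": 0, "hand": 0.11}
  ]
}}

```text
time_s: 13.62
tcp_pos: [0.6094, -0.0623, 0.0794]
orientation: [-180.0, 0.0, 84.1]
wrist_force: [0.8, 0.7, -0.0]
gripper_width: 0.0106
```

Emit:
{"fn": "play_rows", "kwargs": {
  "deltas": [
    {"x": -0.012, "y": 0, "z": 0, "wx": 0, "wy": 0, "wz": 0, "hand": 0.11},
    {"x": -0.024, "y": 0, "z": 0, "wx": 0, "wy": 0, "wz": 0, "hand": 0.11},
    {"x": -0.036, "y": 0, "z": 0, "wx": 0, "wy": 0, "wz": 0, "hand": 0.11},
    {"x": -0.048, "y": 0, "z": 0, "wx": 0, "wy": 0, "wz": 0, "hand": 0.11},
    {"x": -0.06, "y": 0, "z": 0, "wx": 0, "wy": 0, "wz": 0, "hand": 0.11}
  ]
}}

```text
time_s: 14.03
tcp_pos: [0.6033, -0.122, 0.0794]
orientation: [180.0, -0.0, 84.1]
wrist_force: [-0.1, 1.0, 0.8]
gripper_width: 0.0103
```

```bash
python3 - <<'E'
from wr import *
c=wrist();b=[x for x in blobs(c['image'],(240,240,310,310),amin=30)];print(b,[plane(c,x[0],.0585).round(3) for x in b])
E
python3 go.py .588 -.262 .079 84
```

```text
[([278.8, 267.4], 318), ([278.7, 292.8], 86)] [array([ 0.601, -0.134,  0.058]), array([ 0.599, -0.152,  0.058])]
t 14.0833 tcp [ 0.6032 -0.1243  0.0794] rpy [1.7998e+02 1.1000e-01 8.4020e+01] w 0.01 F [ 1.  -2.1 -0.4] 
delta [-0.1386 -0.0008  0.0007] turn [0.0003 0.0019 0.0003] dist 0.139
```

I'll finish a bit faster so that nut3 lands beyond nut4.

Emit:
{"fn": "play_rows", "kwargs": {
  "deltas": [
    {"x": -0.009, "y": 0, "z": 0, "wx": 0, "wy": 0, "wz": 0, "hand": 0.11},
    {"x": -0.02, "y": 0, "z": 0, "wx": 0, "wy": 0, "wz": 0, "hand": 0.11},
    {"x": -0.033, "y": 0, "z": 0, "wx": 0, "wy": 0, "wz": 0, "hand": 0.11},
    {"x": -0.048, "y": 0, "z": 0, "wx": 0, "wy": 0, "wz": 0, "hand": 0.11},
    {"x": -0.065, "y": 0, "z": 0, "wx": 0, "wy": 0, "wz": 0, "hand": 0.11}
  ]
}}

```text
time_s: 14.5
tcp_pos: [0.5966, -0.1864, 0.0795]
orientation: [-180.0, -0.0, 84.1]
wrist_force: [-0.3, 1.0, -0.5]
gripper_width: 0.0103
```

Emit:
{"fn": "play_rows", "kwargs": {
  "deltas": [
    {"x": -0.02, "y": 0, "z": 0, "wx": 0, "wy": 0, "wz": 0, "hand": 0.11},
    {"x": -0.043, "y": 0, "z": 0, "wx": 0, "wy": 0, "wz": 0, "hand": 0.11},
    {"x": -0.065, "y": 0, "z": 0, "wx": 0, "wy": 0, "wz": 0, "hand": 0.11},
    {"x": -0.072, "y": 0, "z": -0.01, "wx": 0, "wy": 0, "wz": 0, "hand": 0.11},
    {"x": -0.072, "y": 0, "z": -0.05, "wx": 0, "wy": 0, "wz": 0, "hand": 0.11}
  ]
}}

```text
time_s: 14.92
tcp_pos: [0.585, -0.2577, 0.1241]
orientation: [-179.3, -0.3, 83.9]
wrist_force: [-0.1, 0.0, 0.3]
gripper_width: 0.0104
```

Emit:
{"fn": "play_rows", "kwargs": {
  "deltas": [
    {"x": 0, "y": 0, "z": -0.04, "wx": 0, "wy": 0, "wz": 0, "hand": 0.11},
    {"x": 0, "y": -0.03, "z": -0.08, "wx": 0, "wy": 0, "wz": 0, "hand": 0.11},
    {"x": 0, "y": -0.07, "z": -0.1, "wx": 0, "wy": 0, "wz": 0, "hand": 0.11},
    {"x": 0, "y": -0.11, "z": -0.1, "wx": 0, "wy": 0, "wz": 0, "hand": 0.11},
    {"x": 0, "y": -0.15, "z": -0.1, "wx": 0, "wy": 0, "wz": 0, "hand": 0.11}
  ]
}}

```text
time_s: 15.33
tcp_pos: [0.4459, -0.2426, 0.2322]
orientation: [179.7, 0.1, 84.1]
wrist_force: [-0.3, -0.8, 0.4]
gripper_width: 0.0106
```

Emit:
{"fn": "play_rows", "kwargs": {
  "deltas": [
    {"x": 0.04, "y": -0.03, "z": 0, "wx": 0, "wy": 0, "wz": 0, "hand": 0.11},
    {"x": 0.08, "y": -0.06, "z": 0, "wx": 0, "wy": 0, "wz": 0, "hand": 0.11},
    {"x": 0.11, "y": -0.09, "z": 0, "wx": 0, "wy": 0, "wz": 0, "hand": 0.11},
    {"x": 0.13, "y": -0.1, "z": 0, "wx": 0, "wy": 0, "wz": 0, "hand": 0.11},
    {"x": 0.13, "y": -0.1, "z": 0, "wx": 0, "wy": 0, "wz": 0, "hand": 0.11}
  ]
}}

```text
time_s: 15.75
tcp_pos: [0.3549, -0.097, 0.2297]
orientation: [-179.8, -0.2, 84.2]
wrist_force: [-0.8, -0.2, 1.2]
gripper_width: 0.0106
```

```bash
python3 - <<'E'
from wr import *
T=read_camera('top');S=read_camera('scene')
for n,c in(('top',T),('scene',S)):
  for b in blobs(c['image'],(400,120,500,250) if n=='top' else (40,230,200,400)):print(n,b,plane(c,b[0],.0135).round(3))
a=cv2.resize(T['image'][120:260,170:490],(800,350),interpolation=cv2.INTER_CUBIC);b=cv2.resize(S['image'][160:410,30:470],(440,250))
cv2.imwrite('pics/t6.png',np.vstack([a,np.hstack([b,np.zeros((250,360,3),np.uint8)])])[:,:,::-1])
d=pickle.load(open('c0.pkl','rb'))
print(np.abs(T['image'][125:210,250:400].astype(int)-d['top']['image'][125:210,250:400]).max(2).__gt__(60).sum())
E
python3 go.py .588 -.262 .079 84
```

```text
top ([431.1, 157.6], 83) [ 0.614 -0.32   0.014]
top ([420.9, 170.9], 81) [ 0.583 -0.293  0.014]
top ([441.3, 200.0], 54) [ 0.512 -0.332  0.014]
scene ([132.3, 269.4], 104) [ 0.465 -0.266  0.013]
scene ([105.4, 304.4], 104) [ 0.505 -0.329  0.013]
scene ([145.3, 328.3], 157) [ 0.581 -0.291  0.013]
scene ([136.4, 353.2], 171) [ 0.612 -0.319  0.013]
784
t 15.85 tcp [ 0.3597 -0.1017  0.2304] rpy [1.7985e+02 5.0000e-02 8.4190e+01] w 0.0105 F [ 0.2 -0.6 -1. ] 
delta [-0.1362  0.243   0.1522] turn [0.0024 0.0009 0.0032] dist 0.317
```

View pics/t6.png

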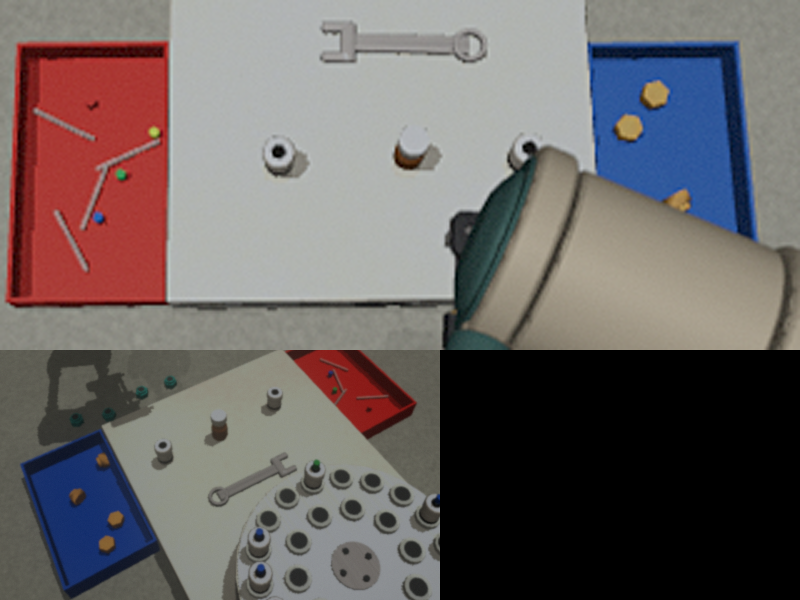

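All four nuts lie in the blue tray, at about (103,460), (77,496), (116,519) and (107,545) in the lower panel. The spinners, vial and spanner are at the same pixels as before, and the arm is clear. I'll let everything settle briefly and hand in.

Emit:
{"fn": "play_rows", "kwargs": {
  "deltas": [
    {"x": 0, "y": 0, "z": 0, "wx": 0, "wy": 0, "wz": 0, "hand": 0.11},
    {"x": 0, "y": 0, "z": 0, "wx": 0, "wy": 0, "wz": 0, "hand": 0.11},
    {"x": 0, "y": 0, "z": 0, "wx": 0, "wy": 0, "wz": 0, "hand": 0.11},
    {"x": 0, "y": 0, "z": 0, "wx": 0, "wy": 0, "wz": 0, "hand": 0.11},
    {"x": 0, "y": 0, "z": 0, "wx": 0, "wy": 0, "wz": 0, "hand": 0.11}
  ]
}}

```text
time_s: 16.27
tcp_pos: [0.3605, -0.1031, 0.2291]
orientation: [-180.0, -0.0, 84.0]
wrist_force: [0.0, -0.2, -0.3]
gripper_width: 0.0104
```

```bash
python3 - <<'E'
from wr import *
S=read_camera('scene')
for b in blobs(S['image'],(40,230,200,400)):print(b)
print(bot.finish_job())
E
```

```text
([132.3, 269.4], 105)
([105.4, 304.4], 104)
([145.3, 328.3], 157)
([136.4, 353.3], 169)
the job is handed in; nothing more can be done
None
```

All four brass nuts are in the blue tray and the job was handed in at about 16 s of the 64 s allowed. I swept them one at a time with nearly closed fingertips, in the order nut2, nut1, nut4, nut3. No verdict was reported.

- **Nuts:** In the last scene picture all four were in the blue tray and had not moved since the one before. The top view agreed to within about 7 mm on the three nuts it could see; the arm hid nut2. Nut4 moved about 18 mm within the tray when nut3 dropped in.
- **Other objects:** The spinners, vial and spanner looked upright and unmoved compared with the earlier top view. I judged this by eye. The pixel comparison with the first picture gave 784 changed pixels; that area also held the two back nuts and part of the arm, so it could not confirm it.
- **Robot:** The arm stopped clear at 0.23 m height. Wrist force readings stayed around 2 N or less.
- **Disagreements:** Positions from the different cameras agreed to within about 8 mm at worst. The first move call was refused on argument validation and moved nothing; it worked once every field was given.

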